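# Tuck an e-bike battery cover under its weather flap and hold it pressed flat

### The arm

A 7-joint arm with a two-finger parallel gripper is mounted at the origin on a cart in front of the work surface, level with it; the furniture and walls round the work are solid. World frame = base frame: x ahead of the robot, y to its left, z up, the work surface at z = 0. Lengths are in m, angles in rad, forces in N, time in s.
With the tool pointing down it reaches from about 0.425 to 0.825 m from the base axis. Payload 3.6 kg.
Tool frame: the origin (TCP) lies where the fingers leave the gripper's body, on its centre line; the fingertips stand 84 mm ahead of it and the grasp point (between the pads) lies 65 mm ahead of it; z points along the fingers, y is the line along which they close (so a half turn about z gives the same grasp; the last joint's range is limited). The gripper opens to 93 mm and grips with 3 to 60 N. Pads are 15 mm wide; open, the fingers measure 128 mm over their backs; the gripper's body (75 mm by 188 mm) begins 65 mm behind the grasp point.
Start: joints at [1.216, 0.615, -0.013, 1.423, 0.008, 1.103, -0.04], TCP at [0.21, -0.615, 0.303] pointing down, gripper open.
Joint ranges: [-3.12, 3.12], [-0.3, 2.06], [-1.34, 1.32], [0.26, 2.42], [-1.36, 4.5], [0.01, 1.98], [-2.84, 2.84]. Speed limits (rad/s): [2.79, 2.79, 3.14, 3.14, 3.14, 3.14, 3.14].

### API

Orientations are given as a unit quaternion [x, y, z, w].
In Python, from rig import arm gives the robot as it stands.
- The arm moves only by the tool apply_moves, never from a script. Its argument "series" is a list that holds one entry, the list of rows, each a list of 6 numbers: the shift along the world's x, y, z as a fraction of full scale, then the turn, a rotation vector about the world's x, y, z as a fraction of full scale. A call has 1 to 10 rows; each row shifts and turns the commanded pose from where the row before left it; what a row does not reach is not made up. Full scale, the value 1, is 0.06 m for a shift and 5 degrees for a turn. A row lasts 1/8 s, in which the tool goes at most 62.5 mm and 10.7 degrees, less where a joint would pass 70% of its speed; a pose out of reach is approached as far as the arm can. A call with a number of a shift or a turn outside -1 to 1 is refused whole. A call with a gripper value outside its range is refused whole. "claw" is the closure, from -1 (fully open) to 1 (shut), so that 0 is half open, set as the call begins (left out, the last holds). The fingers move at their own pace and stop on an object; "force" is the grip in N (left out, the last holds). Time passes only in rows, so rows that do not move let the fingers close. It gives the time, the measured TCP pose, the force, the opening and the grip force at its end, in the units of the state.
- arm.get_state(): the state, without advancing time (a new reading comes with each control period).
- arm.grab_frame(name): name is "side" or "top"; returns the picture (400x640x3 uint8, red, green, blue); there is no depth.
- arm.camera_info(name): a dict with "vfov" (degrees; the focal length in pixels is half the picture's height over the tangent of half this angle, whatever the lens; pixels are square), "cx", "cy" (the principal point, pixels), "extrinsics" (4x4, takes a point from world to camera coordinates). Camera axes: x right, y up, looking along -z (the intrinsics and any distortion apply to the point x, -y, -z); pixel columns grow to the right and rows downward; lengths in m; the calibration is good to about 2 mm. A picture is of the moment at which its call begins. camera_info takes no time and is no camera call.
- arm.job_done(): hands the job in; it is judged then, once.
The state is a dict: "time_s": time; "joint_pos": joint angles; "joint_velocities": joint speeds; "effort": joint torques, N m; "tcp_pos": TCP position; "orientation": TCP orientation; "contact_force": force on the tool from outside, world axes, zero at the start; "moment": the same for the moment, N m; "grip_width": finger opening in m; "gripper_force": force on a finger pad.
Only numpy, scipy, OpenCV 4.12 (cv2) and the standard library are available. Lean on these libraries where they do the work, as an engineer would, in place of code of your own. Each camera call takes 0.05 s, during which the arm holds its last target. There are 200 camera calls.

### The job

Close the open electronics bay of the e-bike battery: pick up the loose grey cover, slide its tongue under the free edge of the red weather flap without lifting the flap, then swing the grip-rib end down against the two spring pins until the cover lies flat and flush in its recess. Keep pressing it flat and finish like that, still holding it down, so that I can drive the two screws. Leave the screwdriver, the green T-handle key and the dish of bolts where they are.

Things in the scene. Friction and masses are not known exactly. Their poses are not given: they have to be found in the camera images.
- pack: (All sizes in mm.) Dark grey e-bike battery, fixed on two plywood saddles: 358 long (x -164 to +194), 102 wide, flat top face 70 above the bench (end caps 72). Origin on the bench under its middle line; z up, y across, +x along the battery towards the red flap: the direction of tucking. Seated flat, the cover's origin lies at x -11 (-14 to -8), y 0 (+-3), z 66, axes parallel to these.
- recess (a point): Centre of the cover's recess, at ledge height (66 above the bench), pack x -11, y 0. Recess 140 x 68, 4 deep (pack x -81 to +59, y -34 to +34). Inside its ledge is an open bay (pack x -64 to +30, y -28 to +28) down to 43 above the bench, with a circuit board; ledge 17 wide at the -x end, 6 at the sides; from pack x +30 on the floor is closed at 66.
- slot (a point): Mouth of the slot below the flap: on its floor (66 above the bench), straight below the flap's free edge, pack x +56, y 0. The floor runs on level from pack x +30 to the end wall at x +92; from x +59 on it is 52 wide (y -26 to +26). The flap's underside is 6.5 above this floor.
- flap (a joint): Hinge angle (rad) of the red weather flap: 0 = shut on its stop, growing as its free edge lifts. Plastic, 62 wide, 3 thick; hinge line across the battery at pack x +120, 75 above the bench; free edge at pack x +56, underside 72.5 above the bench, the edge itself bent up a little as a lead-in. A weak spring (about 0.3 N at the edge) keeps it shut.
- flap_edge (a point): Middle of the free edge of the red flap, on its underside: when shut, pack x +56, y 0, 72.5 above the bench.
- pins (a joint): How far the two white pop-up pins are pushed down, in m: 0 = up, 0.008 = level with the ledge (cover flat), 0.010 = stop. One spring for both: 4 N to start, 8 N at 0.008.
- pins_top (a point): Point midway between the tops of the two white spring pins (8 diameter, 34 apart across the battery) at pack x -55; when up, the tops are 74 above the bench, 8 above the ledge. They hold the rib end of the cover up until it is pressed.
- cover: The loose cover, light grey plastic, about 90 g, lying flat on the bench, rib up. Plate 134 x 62 x 4; origin at the centre of the plate's underside; z up, y across, +x towards the tongue. Tongue: 44 wide, 3 thick (2 at the tip), from x +67 to +91 in the plane of the underside. Grip rib along x: 44 long (x -56 to -12), 14 wide, top 26 above the underside.
- cover_tip (a point): Middle of the tongue's front edge, at underside level: 91 ahead (+x) of the cover's origin.
- cover_tail (a point): Middle of the cover's rear (rib end) edge, on the underside: 67 behind (-x) the cover's origin.
- cover_rib (a point): Middle of the grip rib, 15 above the underside and 34 behind (-x) the cover's origin; the rib is 14 wide across y and stands up from 4 to 26 above the underside.
- hex_t: Bystander: green T-handle hex key, 156 x 86 x 19, lying on the bench; origin at the centre of its underside.
- parts_dish: Bystander: round steel dish with bolts, 127 diameter, 24 high; origin at the centre of its underside.
- screwdriver_2: Bystander: stubby blue screwdriver, 145 long, 28 high, lying on the bench; origin at the centre of its underside.

How it is judged:
By the outcome, as a careful person would: the job done as asked, in the order asked, and still so for the second after the job is handed in, while the arm keeps its last pose, push and grip.
It also fails if it takes over 48 s, if anything falls off the work surface, if the arm or the gripper's body presses on something with over 40 N, if the wrist force passes 120 N, or if a joint passes its speed limit or range.

## Working session

There is one attempt and no reset: what is moved stays moved. The work goes in short steps, Python scripts to look and compute and a tool call to move; the robot and the scene stay as the last step left them, time stands still between calls to the robot, and variables do not carry over. Pictures are saved under pics/ and viewed, at most 10 in all, crops included, and the job is handed in when it is done.

Besides the shell and the picture viewer there is one more tool, called after "Emit:" as name(argument=value, ...), one argument or row to a line, values as JSON. apply_moves: Moves the arm, as the interface text tells. Its arguments: {"type":"object","properties":{"series":{"type":"array","items":{"type":"array","items":{"type":"array","items":{"type":"number"}}}},"claw":{"type":"number"},"force":{"type":"number"}},"required":["series"]}

```bash
ls; mkdir -p pics; python3 - <<'E'
from rig import arm
import cv2,json
for n in("side","top"):
    im=arm.grab_frame(n); cv2.imwrite(f"pics/{n}0.png",im[:,:,::-1]); 
    print(n,{k:(v.tolist() if hasattr(v,'tolist') else v) for k,v in arm.camera_info(n).items()})
print(arm.get_state())
E
```

```text
pics
side {'vfov': 44.349995185008126, 'cx': 319.53370303589446, 'cy': 190.4156327171557, 'extrinsics': [[-0.8828155714567195, -0.46971742752486756, -0.0014849488094297583, 0.48263807278048076], [0.282130370407561, -0.5327752922287033, 0.7978426800342988, -0.2538673934268641], [-0.3755517552711454, 0.7039289923493994, 0.6028638758813809, -1.0373294184581765], [0.0, 0.0, 0.0, 1.0]]}
top {'vfov': 44.74146539971412, 'cx': 322.18870381205625, 'cy': 200.84658800257978, 'extrinsics': [[-0.027355656534483828, -0.9994678420733502, -0.017767968843058285, 0.012177798466192392], [0.9883057621463834, -0.029708993891133132, 0.1495630174549591, -0.5876744022472902], [-0.15001129478750302, -0.013468791453473072, 0.9885925364339747, -1.3195705761376515], [0.0, 0.0, 0.0, 1.0]]}
{'time_s': 0.1, 'joint_pos': array([ 1.2154929 ,  0.6158057 , -0.0126111 ,  1.42470861,  0.00813076,
        1.10339524, -0.04042623]), 'joint_velocities': array([-3.05821207e-05, -2.22731749e-03, -2.71773076e-04, -2.91480676e-03,
       -8.19699872e-04, -1.81309854e-04, -1.43190287e-03]), 'effort': array([ 1.11465386e-03, -4.60042477e+01,  2.10057269e-01, -1.66245389e+01,
       -6.11685868e-02,  1.69478328e-02,  1.17255731e-04]), 'tcp_pos': array([ 0.20973291, -0.61469711,  0.30171768]), 'orientation': array([ 9.86511846e-01,  1.63685959e-01, -2.13870396e-04, -1.11272583e-03]), 'contact_force': array([-0.7088295 ,  0.61216859, -0.29611325]), 'moment': array([-0.00802692, -0.0204732 ,  0.02456127]), 'gripper_force': 0.0, 'grip_width': 0.0931020132103128}
```

View pics/top0.png

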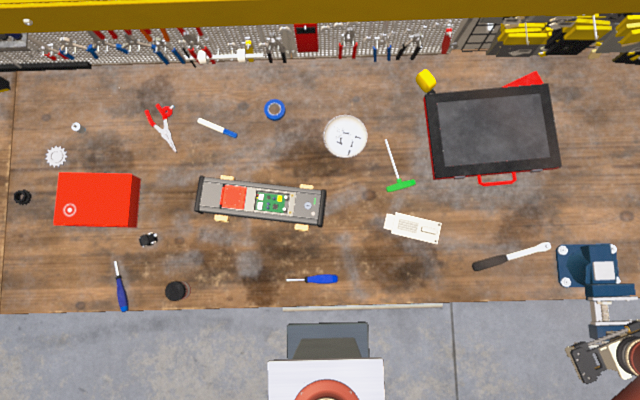

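View pics/side0.png

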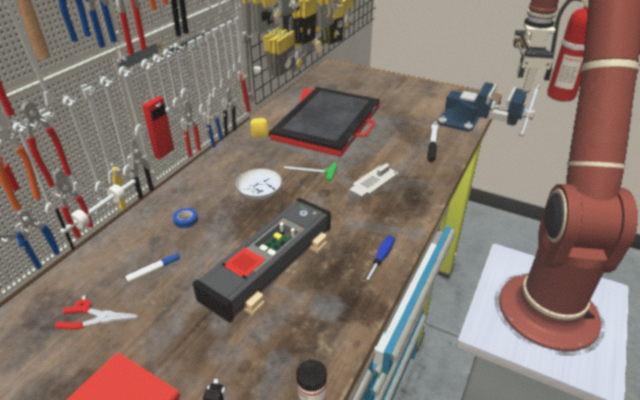

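The top view shows the pack at about (260,200) with its flap at (236,196), so pack +x points left in the image (world +y). The cover is at (415,228) with its tongue to the left at (388,220), and the screwdriver, T-key and dish are clear of both. Next I'll take enlarged crops for edge measurement.

```bash
cat > h.py <<'E'
import numpy as np,cv2
from rig import arm
def cam(n):
    c=arm.camera_info(n); E=np.array(c["extrinsics"]); f=200/np.tan(np.radians(c["vfov"])/2)
    return E,f,c["cx"],c["cy"]
def ray(n,u,v):
    E,f,cx,cy=cam(n); d=np.array([(u-cx)/f,-(v-cy)/f,-1.])
    return -E[:3,:3].T@E[:3,3], E[:3,:3].T@d
def onz(n,u,v,z):
    o,d=ray(n,u,v); return o+d*(z-o[2])/d[2]
def proj(n,p):
    E,f,cx,cy=cam(n); q=E[:3,:3]@np.array(p)+E[:3,3]; return np.array([cx+f*q[0]/-q[2],cy-f*q[1]/-q[2]])
E
python3 - <<'E'
import cv2,numpy as np
t=cv2.imread("pics/top0.png"); s=cv2.imread("pics/side0.png")
a=cv2.resize(t[165:240,190:330],None,fx=5.5,fy=5.5,interpolation=2)[:, :770]
b=cv2.resize(t[205:250,375:455],None,fx=4.5,fy=4.5,interpolation=2)
c=cv2.resize(s[155:205,335:415],None,fx=4.5,fy=4.5,interpolation=2)
h=np.zeros((a.shape[0]+max(b.shape[0],c.shape[0]),770,3),np.uint8)
h[:a.shape[0],:a.shape[1]]=a; 
h[a.shape[0]:a.shape[0]+b.shape[0],:b.shape[1]]=b
h[a.shape[0]:a.shape[0]+c.shape[0],380:380+c.shape[1]]=c
h=h[:600]; cv2.imwrite("pics/crop1.png",h); print(h.shape,a.shape)
E
```

```text
(600, 770, 3) (412, 770, 3)
```

View pics/crop1.png

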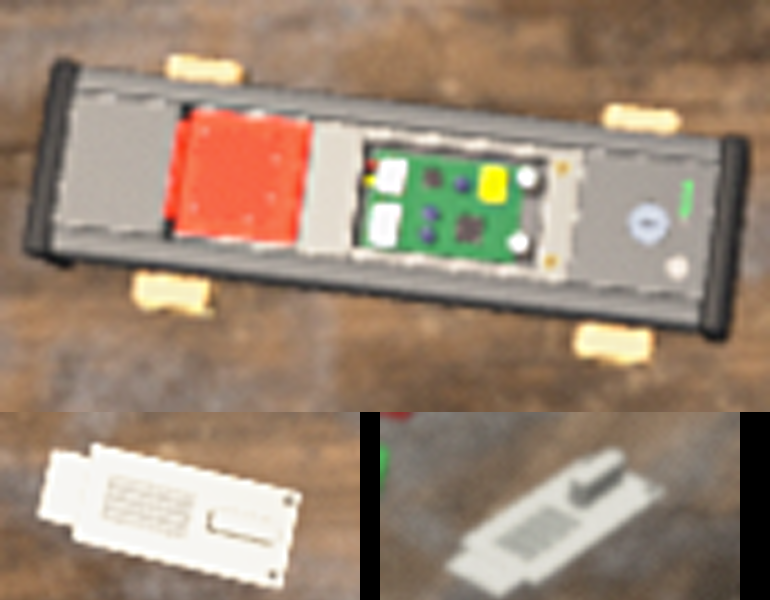

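```bash
cat >> h.py <<'E'
def fit(n,obs):
    """obs: (u,v,bx,by,z) -> origin xy, yaw of body x, residuals mm"""
    P=np.array([onz(n,u,v,z)[:2] for u,v,bx,by,z in obs]); B=np.array([o[2:4] for o in obs])/1000
    p=(P-P.mean(0)); b=B-B.mean(0)
    yaw=np.arctan2((b[:,0]*p[:,1]-b[:,1]*p[:,0]).sum(),(b*p).sum())
    R=np.array([[np.cos(yaw),-np.sin(yaw)],[np.sin(yaw),np.cos(yaw)]])
    t=P.mean(0)-R@B.mean(0)
    return t,yaw,((P-(B@R.T+t))*1000).round(1)
E
python3 - <<'E'
from h import *
px=lambda U,V,s,ox,oy:((U+.5)/s-.5+ox,(V+.5)/s-.5+oy)
A=[(60,60,194,-51,.072),(25,250,194,51,.072),(748,137,-164,-51,.072),(722,338,-164,51,.072),(312,120,56,-31,.0755),(298,243,56,31,.0755),(527,178,-55,-17,.074),(518,242,-55,17,.074)]
C=[(93,33,67,-31,.004),(302,81,-67,-31,.004),(280,176,-67,31,.004),(72,128,67,31,.004),(52,38,91,-22,.002),(38,108,91,22,.002)]
a=[(*px(u,v,5.5,190,165),x,y,z) for u,v,x,y,z in A]; c=[(*px(u,v,4.5,375,205),x,y,z) for u,v,x,y,z in C]
for o in(a,c):
    t,y,r=fit("top",o); print(t.round(4),np.degrees(y).round(2),r.tolist())
E
```

```text
[0.5891 0.1518] 81.38 [[-3.5, -4.3], [0.8, -3.0], [0.0, 2.7], [0.1, 3.2], [1.5, 0.8], [0.7, -1.3], [-0.5, 1.0], [0.9, 0.9]]
[ 0.5079 -0.2699] 75.22 [[0.4, -0.1], [-0.1, -1.4], [0.1, 0.5], [0.0, 0.4], [0.8, 0.4], [-1.3, 0.2]]
```

Both poses fit to a few mm. The pack origin is at about (0.589, 0.152) with yaw 81.4°. The cover is at (0.508, -0.270) with yaw 75.2°, so the rib target is (0.499, -0.303) and the tool needs to turn +56.4° about z. I'll approach now.

Emit:
apply_moves(
  series=[
    [[0.4,0.43,0,0,0,0.94],[0.4,0.43,0,0,0,0.94],[0.4,0.43,0,0,0,0.94],[0.4,0.43,0,0,0,0.94],[0.4,0.43,0,0,0,0.94],[0.4,0.43,0,0,0,0.94],[0.4,0.43,0,0,0,0.94],[0.4,0.43,0,0,0,0.94],[0.4,0.43,0,0,0,0.94],[0.4,0.43,0,0,0,0.94]],
  ],
  claw=-0.2,
)

```text
time_s: 1.35
tcp_pos: [0.4503, -0.3562, 0.3023]
orientation: [0.839, 0.545, -0.0, -0.001]
contact_force: [-0.1, -0.3, -0.4]
grip_width: 0.0559
gripper_force: 0.0
```

Emit:
apply_moves(
  series=[
    [[0.4,0.43,-0.4,0,0,0.94],[0.4,0.43,-0.4,0,0,0.94],[0,0,-0.5,0,0,0],[0,0,-0.5,0,0,0],[0,0,0,0,0,0],[0,0,0,0,0,0]],
  ],
)

```text
time_s: 2.1
tcp_pos: [0.4984, -0.3059, 0.1956]
orientation: [0.792, 0.61, 0.0, 0.001]
contact_force: [0.0, 0.2, 0.4]
grip_width: 0.056
gripper_force: 0.0
```

```bash
cat >> h.py <<'E'
from scipy.spatial.transform import Rotation as Rn
def st():
    s=arm.get_state(); R=Rn.from_quat(s["orientation"]).as_matrix()
    print("t",round(s["time_s"],2),"tcp",s["tcp_pos"].round(4),"xyaw",np.degrees(np.arctan2(R[1,0],R[0,0])).round(2),"z",R[:,2].round(4),"F",s["contact_force"].round(1),"w",round(s["grip_width"],4),"g",round(s["gripper_force"],1)); return s,R
E
python3 - <<'E'
from h import *
s,R=st()
t=arm.grab_frame("top")[:,:,::-1]; d=arm.grab_frame("side")[:,:,::-1]
a=cv2.resize(t[190:260,370:450],None,fx=4.8,fy=4.8,interpolation=2);b=cv2.resize(d[130:210,310:400],None,fx=4.2,fy=4.2,interpolation=2)
h=np.zeros((340,770,3),np.uint8);h[:a.shape[0],:a.shape[1]]=a;h[:b.shape[0],390:390+b.shape[1]]=b
cv2.imwrite("pics/crop2.png",h)
E
```

```text
t 2.1 tcp [ 0.4984 -0.3059  0.1956] xyaw 75.23 z [ 1.2e-03 -5.0e-04 -1.0e+00] F [0.  0.2 0.4] w 0.056 g 0.0
```

View pics/crop2.png

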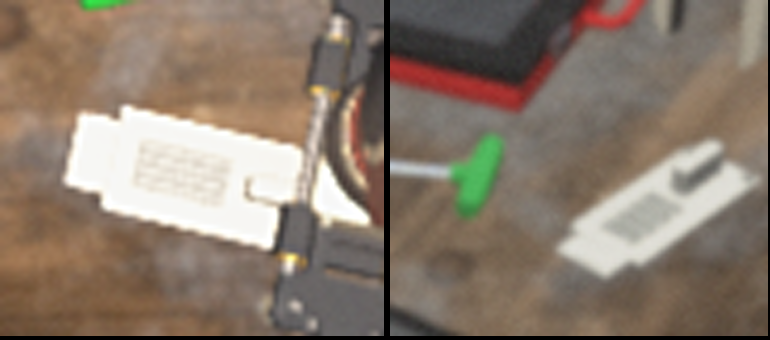

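The gripper is lined up over the rib: the rib front is at crop (248,190) and the fingers straddle it. I'll descend and grip.

Emit:
apply_moves(
  series=[
    [[0,0.05,-0.5,0,0,0],[0,0,-0.5,0,0,0],[0,0,-0.4,0,0,0],[0,0,-0.2,0,0,0],[0,0,-0.13,0,0,0],[0,0,0,0,0,0],[0,0,0,0,0,0]],
  ],
)

```text
time_s: 3.08
tcp_pos: [0.4984, -0.3028, 0.0918]
orientation: [0.792, 0.61, 0.0, 0.001]
contact_force: [-0.5, 0.5, -0.6]
grip_width: 0.0557
gripper_force: 0.0
```

Emit:
apply_moves(
  series=[
    [[0,0,0,0,0,0],[0,0,0,0,0,0],[0,0,0,0,0,0],[0,0,0,0,0,0],[0,0,0,0,0,0],[0,0,0,0,0,0]],
  ],
  claw=1,
  force=50,
)

```text
time_s: 3.82
tcp_pos: [0.498, -0.3026, 0.0909]
orientation: [0.792, 0.61, 0.0, 0.0]
contact_force: [-0.9, 0.7, 0.1]
grip_width: 0.0134
gripper_force: 50.0
```

Rib gripped (13.4 mm). Next I'll lift, carry it to the pack, yaw +6.2° and tilt the tongue 5° down.

Emit:
apply_moves(
  series=[
    [[0,0,0.5,0,0,0],[0,0,0.8,0,0,0],[0,0,0.56,0,0,0],[0,0,0,0,0,0]],
  ],
)

```text
time_s: 4.32
tcp_pos: [0.4991, -0.3031, 0.2051]
orientation: [0.792, 0.61, 0.001, 0.003]
contact_force: [-0.0, -0.7, -1.4]
grip_width: 0.0135
gripper_force: 50.0
```

Emit:
apply_moves(
  series=[
    [[0.16,0.79,0,0.124,-0.019,0.155],[0.16,0.79,0,0.124,-0.019,0.155],[0.17,0.79,0,0.124,-0.019,0.155],[0.17,0.79,0,0.124,-0.019,0.155],[0.17,0.79,0,0.124,-0.019,0.155],[0.17,0.79,0,0.124,-0.019,0.155],[0.17,0.79,0,0.124,-0.019,0.155],[0.17,0.78,0,0.124,-0.019,0.155],[0,0,0,0,0,0],[0,0,0,0,0,0]],
  ],
)

```text
time_s: 5.58
tcp_pos: [0.5774, 0.0751, 0.2009]
orientation: [0.757, 0.652, 0.03, -0.031]
contact_force: [-0.3, -0.6, -0.5]
grip_width: 0.0135
gripper_force: 50.0
```

```bash
python3 - <<'E'
from h import *
s,R=st()
t=arm.grab_frame("top")[:,:,::-1]; d=arm.grab_frame("side")[:,:,::-1]
cv2.imwrite("pics/t3.png",t);cv2.imwrite("pics/s3.png",d)
a=cv2.resize(t[165:235,190:300],None,fx=5,fy=5,interpolation=2);b=cv2.resize(d[165:295,180:350],None,fx=4.5,fy=4.5,interpolation=2)[:, :770]
h=np.zeros((600,770,3),np.uint8);h[:350,:550]=a;x=b[:250+0] ; 
cv2.imwrite("pics/crop3t.png",a); cv2.imwrite("pics/crop3s.png",b)
E
```

```text
t 5.58 tcp [0.5774 0.0751 0.2009] xyaw 81.41 z [ 0.0053  0.0853 -0.9963] F [-0.3 -0.6 -0.5] w 0.0135 g 50.0
```

View pics/crop3t.png

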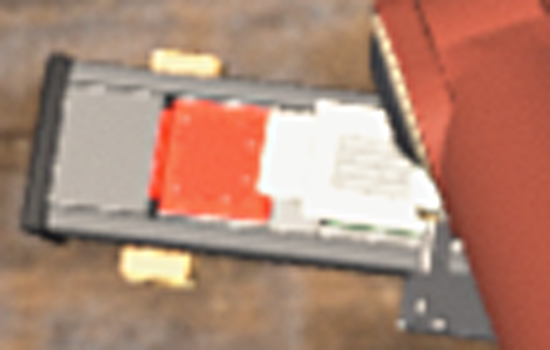

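View pics/crop3s.png

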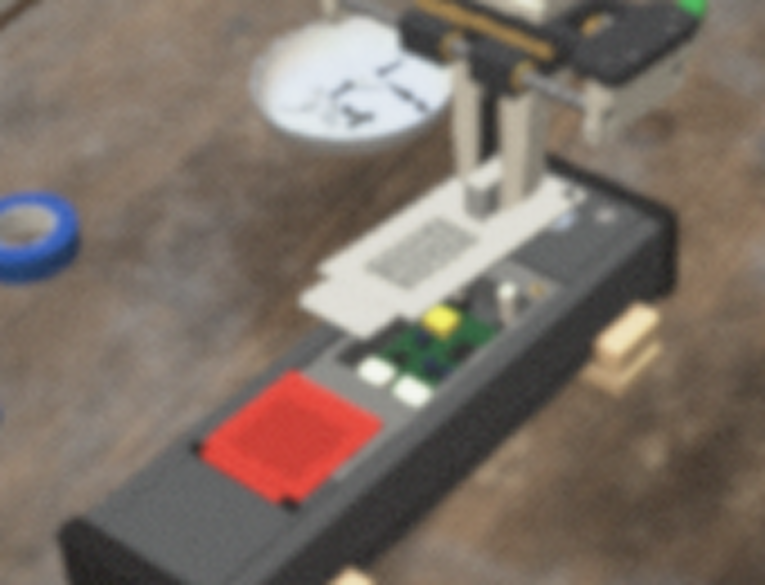

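The tongue tip is at top crop (272,110)–(258,192), near the flap edge and raised above it, and the side view shows the cover tilted tip-down in the grip. Now I'll compute the offset in the pack frame.

```bash
python3 - <<'E'
from h import *
s,R=st()
yaw=np.radians(81.38); A=np.array([[np.cos(yaw),np.sin(yaw)],[-np.sin(yaw),np.cos(yaw)]]); O=np.array([.5891,.1518])
px=lambda U,V,s,ox,oy:((U+.5)/s-.5+ox,(V+.5)/s-.5+oy)
cx,cz=R[:,0],-R[:,2]
tip=s["tcp_pos"]+.125*cx-.0909*cz
pk=lambda p:(A@(p[:2]-O)*1000).round(1)
print("pred tip pack",pk(tip),"z",tip[2].round(4))
for U,V,b,z in[(272,110,(91,-22),.002),(258,192,(91,22),.002),(318,103,(67,-31),.004)]:
    p=s["tcp_pos"]+(b[0]/1000+.034)*cx+(b[1]/1000)*np.cross(cz,cx)+(z-.0909)*cz
    q=onz("top",*px(U,V,5,190,165),p[2]); print("pred",pk(p),"seen",pk(q))
# side: tongue corners
for U,V,b in[(301,297,(91,-22)),(363,340,(91,22)),(318,267,(67,-31))]:
    p=s["tcp_pos"]+(b[0]/1000+.034)*cx+(b[1]/1000)*np.cross(cz,cx)+(.002-.0909)*cz
    print("side pred px",proj("side",p).round(1),"seen",np.round(px(U,V,4.5,180,165),1))
for U,V,b in[(382,424,(56,-31)),(291,375,(56,31))]: pass
for b,z in[((56,-31),.0755),((56,31),.0755)]:
    w=O+A.T@(np.array(b)/1000); q=proj("side",[*w,z]); print("flap corner side crop px",((q-[180,165]+.5)*4.5-.5).round(0))
E
```

```text
t 5.67 tcp [0.5779 0.0739 0.2015] xyaw 81.27 z [ 0.0066  0.0851 -0.9963] F [-0.7 -0.7 -0.1] w 0.0136 g 50.0
pred tip pack [53.6 -0.2] z 0.1216
pred [ 53.4 -22.3] seen [ 53.5 -23.5]
pred [53.4 21.7] seen [54.4 21.1]
pred [ 29.3 -31.2] seen [ 29.7 -30.2]
side pred px [245.7 231.4] seen [246.5 230.6]
side pred px [260.9 239.6] seen [260.3 240.2]
side pred px [250.4 224.6] seen [250.3 223.9]
flap corner side crop px [290. 369.]
flap corner side crop px [384. 423.]
```

I had the tilt sign wrong: the tip is up 5°. I'll turn it 10° the other way while high, then re-check.

Emit:
apply_moves(
  series=[
    [[0,0,0,-0.495,0.075,0],[0,0,0,-0.495,0.075,0],[0,0,0,-0.495,0.075,0],[0,0,0,-0.495,0.075,0],[0,0,0,0,0,0],[0,0,0,0,0,0]],
  ],
)

```text
time_s: 6.42
tcp_pos: [0.5783, 0.076, 0.2025]
orientation: [0.757, 0.652, -0.035, 0.027]
contact_force: [0.7, -0.4, -1.1]
grip_width: 0.0138
gripper_force: 50.0
```

```bash
cat >> h.py <<'E'
yaw=np.radians(81.38); A=np.array([[np.cos(yaw),np.sin(yaw)],[-np.sin(yaw),np.cos(yaw)]]); O=np.array([.5891,.1518])
pk=lambda p:(A@(p[:2]-O)*1000).round(1)
def cov():
    s,R=st(); cx,cz=R[:,0],-R[:,2]; P=s["tcp_pos"]
    for n,a in(("tip",.125),("orig",.034),("pin",-.010),("tail",-.033)):
        p=P+a*cx-.0909*cz; print(n,pk(p),(p[2]*1000).round(1),end=" | ")
    print("tilt",np.degrees(np.arcsin(-cx[2])).round(2),"roll",np.degrees(np.arcsin(np.cross(cz,cx)[2])).round(2)); return s,R
E
python3 -c "
from h import *
cov()"
```

```text
t 6.42 tcp [0.5783 0.076  0.2025] xyaw 81.43 z [-0.0178 -0.0859 -0.9961] F [ 0.7 -0.4 -1.1] w 0.0138 g 50.0
tip [40.  -0.1] 101.0 | orig [-50.7  -0.2] 109.0 | pin [-94.5  -0.2] 112.8 | tail [-117.4   -0.2] 114.8 | tilt 5.02 roll 0.27
```

Emit:
apply_moves(
  series=[
    [[0,0,-0.3,0,0,0],[0,0,-0.18,0,0,0],[0,0,-0.07,0,0,0],[0,0,0,0,0,0],[0,0,0,0,0,0]],
  ],
)

```text
time_s: 7.05
tcp_pos: [0.5786, 0.0761, 0.17]
orientation: [0.757, 0.652, -0.034, 0.027]
contact_force: [-0.7, -0.7, -0.9]
grip_width: 0.0136
gripper_force: 50.0
```

```bash
python3 -c "
from h import *
cov()
d=arm.grab_frame('side')[:,:,::-1]
b=cv2.resize(d[195:285,205:335],None,fx=5.5,fy=5.5,interpolation=2); cv2.imwrite('pics/crop4.png',b)"
```

```text
t 7.05 tcp [0.5786 0.0761 0.17  ] xyaw 81.42 z [-0.0167 -0.0852 -0.9962] F [-0.7 -0.7 -0.9] w 0.0136 g 50.0
tip [40.2 -0.5] 68.6 | orig [-50.4  -0.6] 76.5 | pin [-94.3  -0.6] 80.3 | tail [-117.2   -0.7] 82.3 | tilt 4.98 roll 0.22
```

View pics/crop4.png

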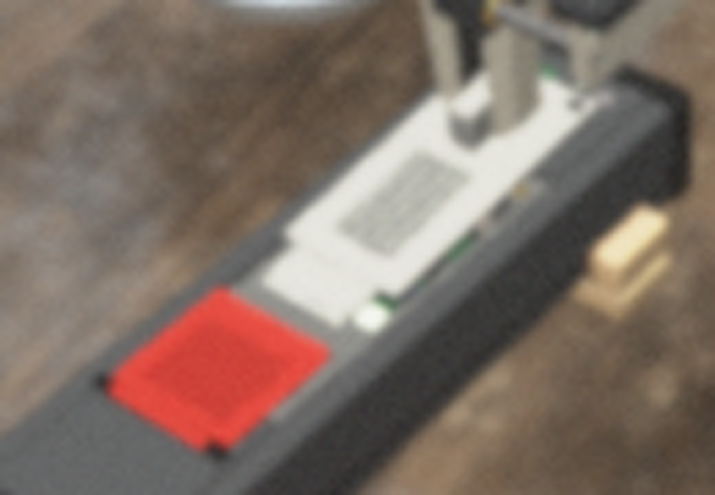

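The tongue is lined up with the flap in the side view: tongue centre (301,302), flap edge centre (275,322), along the pack direction. I'll slide it in 24 mm, reducing the tilt slightly.

Emit:
apply_moves(
  series=[
    [[0.02,0.13,-0.01,0,0,0],[0.02,0.13,0,0,0,0],[0.02,0.13,0,0,0,0],[0,0,0,0,0,0],[0,0,0,0,0,0]],
  ],
)

```text
time_s: 7.72
tcp_pos: [0.5819, 0.0993, 0.1689]
orientation: [0.757, 0.652, -0.035, 0.027]
contact_force: [-1.1, 0.2, -1.1]
grip_width: 0.0135
gripper_force: 50.0
```

```bash
python3 -c "
from h import *
cov()
t=arm.grab_frame('top')[:,:,::-1];d=arm.grab_frame('side')[:,:,::-1]
b=cv2.resize(d[205:285,205:315],None,fx=5,fy=5,interpolation=2)
a=cv2.resize(t[180:215,215:285],None,fx=5,fy=5,interpolation=2); h=np.zeros((580,550,3),np.uint8);h[:400]=b;h[402:577,:350]=a;cv2.imwrite('pics/crop5.png',h)"
```

```text
t 7.72 tcp [0.5819 0.0993 0.1689] xyaw 81.43 z [-0.0179 -0.086  -0.9961] F [-1.1  0.2 -1.1] w 0.0135 g 50.0
tip [63.5 -0.2] 67.4 | orig [-27.1  -0.2] 75.3 | pin [-70.9  -0.3] 79.2 | tail [-93.9  -0.3] 81.2 | tilt 5.03 roll 0.28
```

View pics/crop5.png

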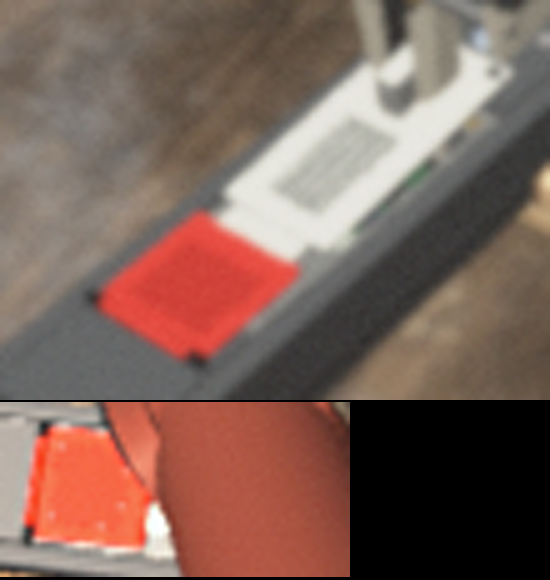

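The tongue has entered under the flap with the flap still shut: in the side crop its front disappears at edge (220,215)–(300,268), and the flap is flat. I'll slide in the rest while easing the tilt.

Emit:
apply_moves(
  series=[
    [[0.011,0.071,-0.012,0.053,-0.008,0],[0.011,0.071,-0.012,0.053,-0.008,0],[0.011,0.071,-0.012,0.053,-0.008,0],[0,0,0,0,0,0],[0,0,0,0,0,0]],
  ],
)

```text
time_s: 8.45
tcp_pos: [0.5839, 0.1121, 0.1667]
orientation: [0.757, 0.652, -0.029, 0.022]
contact_force: [0.3, -0.2, -1.7]
grip_width: 0.0138
gripper_force: 50.0
```

```bash
python3 -c "
from h import *
cov()"
```

```text
t 8.45 tcp [0.5839 0.1121 0.1667] xyaw 81.43 z [-0.0157 -0.0719 -0.9973] F [ 0.3 -0.2 -1.7] w 0.0138 g 50.0
tip [78.  -0.2] 66.9 | orig [-12.8  -0.3] 73.6 | pin [-56.7  -0.3] 76.8 | tail [-79.6  -0.4] 78.5 | tilt 4.21 roll 0.28
```

Emit:
apply_moves(
  series=[
    [[-0.002,-0.015,-0.032,0.164,-0.036,0],[-0.002,-0.015,-0.032,0.164,-0.036,0],[-0.002,-0.015,-0.032,0.164,-0.036,0],[-0.002,-0.015,-0.032,0.164,-0.036,0],[-0.002,-0.015,-0.032,0.164,-0.036,0],[0,0,0,0,0,0],[0,0,0,0,0,0]],
  ],
)

```text
time_s: 9.32
tcp_pos: [0.5829, 0.1066, 0.1576]
orientation: [0.758, 0.652, -0.001, 0.0]
contact_force: [-3.4, -2.0, 6.9]
grip_width: 0.0136
gripper_force: 50.0
```

```bash
python3 -c "
from h import *
s,R=cov(); print(s['moment'].round(2))"
```

```text
t 9.32 tcp [0.5829 0.1066 0.1576] xyaw 81.37 z [-8.0e-04 -1.4e-03 -1.0e+00] F [-3.4 -2.   6.9] w 0.0136 g 50.0
tip [79.2 -0.7] 66.6 | orig [-11.8  -0.6] 66.7 | pin [-55.8  -0.6] 66.8 | tail [-78.8  -0.6] 66.8 | tilt 0.09 roll 0.03
[-0.57  0.59 -0.03]
```

Emit:
apply_moves(
  series=[
    [[-0.012,0.005,-0.012,0,0,0],[0,0,-0.012,0,0,0],[0,0,0,0,0,0],[0,0,0,0,0,0]],
  ],
)

```text
time_s: 9.82
tcp_pos: [0.5828, 0.1065, 0.1569]
orientation: [0.758, 0.652, -0.0, 0.001]
contact_force: [-3.1, -2.3, 9.2]
grip_width: 0.0136
gripper_force: 50.0
```

```bash
python3 -c "
from h import *
s,R=cov(); print(s['moment'].round(2))"
```

```text
t 9.82 tcp [0.5828 0.1065 0.1569] xyaw 81.34 z [ 7.0e-04 -1.8e-03 -1.0e+00] F [-3.1 -2.3  9.2] w 0.0136 g 50.0
tip [79.1 -0.7] 65.8 | orig [-11.9  -0.6] 65.9 | pin [-55.9  -0.6] 66.0 | tail [-78.9  -0.6] 66.0 | tilt 0.09 roll -0.06
[-0.58  0.55  0.02]
```

Emit:
apply_moves(
  series=[
    [[-0.005,0,-0.017,0,0,0],[-0.005,0,-0.017,0,0,0],[0,0,0,0,0,0],[0,0,0,0,0,0]],
  ],
)

```text
time_s: 10.32
tcp_pos: [0.5826, 0.1065, 0.1569]
orientation: [0.759, 0.652, 0.0, 0.002]
contact_force: [-5.7, -3.6, 19.5]
grip_width: 0.014
gripper_force: 50.0
```

```bash
python3 -c "
from h import *
s,R=cov(); print(s['moment'].round(2))
d=arm.grab_frame('side')[:,:,::-1]
b=cv2.resize(d[180:280,205:340],None,fx=5.5,fy=5.5,interpolation=2)
cv2.imwrite('pics/crop6.png',b)"
```

```text
t 10.32 tcp [0.5826 0.1065 0.1569] xyaw 81.33 z [ 0.0025 -0.002  -1.    ] F [-5.7 -3.6 19.5] w 0.014 g 50.0
tip [79.1 -0.7] 65.8 | orig [-11.9  -0.7] 65.9 | pin [-55.9  -0.6] 66.0 | tail [-78.9  -0.6] 66.0 | tilt 0.09 roll -0.16
[-0.84  1.16  0.01]
```

View pics/crop6.png

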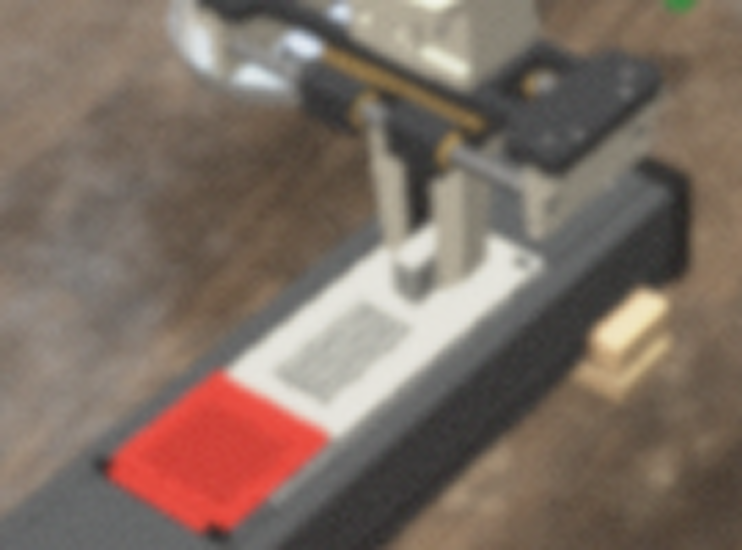

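The cover sits flat and flush. The red flap is shut over the tongue, with its edge at (225,375)–(328,437). The last 2 mm of commanded press added about 10 N with no movement, and the TCP is at the expected seated height of 156.9 mm. I'll do a short hold, then hand in.

Emit:
apply_moves(
  series=[
    [[0,0,0,0,0,0],[0,0,0,0,0,0],[0,0,0,0,0,0],[0,0,0,0,0,0],[0,0,0,0,0,0],[0,0,0,0,0,0],[0,0,0,0,0,0],[0,0,0,0,0,0]],
  ],
)

```text
time_s: 11.38
tcp_pos: [0.5826, 0.1065, 0.1569]
orientation: [0.759, 0.652, 0.0, 0.002]
contact_force: [-5.0, -3.3, 19.1]
grip_width: 0.0138
gripper_force: 50.0
```

```bash
python3 -c "
from h import *
s,R=cov()
if s['contact_force'][2]>14 and s['tcp_pos'][2]<.1575: print(arm.job_done())"
```

```text
t 11.38 tcp [0.5826 0.1065 0.1569] xyaw 81.33 z [ 0.0026 -0.002  -1.    ] F [-5.  -3.3 19.1] w 0.0138 g 50.0
tip [79.1 -0.8] 65.8 | orig [-11.9  -0.7] 65.9 | pin [-55.9  -0.6] 66.0 | tail [-78.9  -0.6] 66.0 | tilt 0.09 roll -0.16
the job is handed in; nothing more can be done
None
```

The job is handed in at 11.4 s: the cover's tongue is under the flap (shut in every picture taken), the cover lies flat and flush in its recess by position, force and camera, and the arm is still pressing it down with about 19 N for you to drive the screws.

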